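Lever a tight end cap off its shoulder with a pry bar

ROBOT

A 6-joint arm with a two-finger parallel gripper is mounted at the origin on a cart in front of the work surface, level with it; the furniture and walls round the work are solid. World frame = base frame: x ahead of the robot, y to its left, z up, the work surface at z = 0. Lengths are in m, angles in rad, forces in N, time in s.
With the tool pointing down it reaches from about 0.225 to 0.875 m from the base axis. Payload 3.4 kg.
Tool frame: the origin (TCP) lies at the very end of the fingers, on their centre line; the grasp point (between the pads) lies 19 mm behind it; z points along the fingers, x is the direction in which the jaws open and shut, and the axes are right-handed (so a half turn about z gives the same grasp; the last joint's range is limited). The gripper opens to 85 mm and grips with 20 to 120 N. Pads are 22 mm wide; open, the fingers measure 114 mm over their backs; the gripper's body (76 mm by 85 mm) begins 54 mm behind the grasp point. The pads swing forward as they close: fully open they stand 13 mm farther back than shut.
Start: joints at [-1.342, 0.276, 1.505, -0, 1.361, -0.121], TCP at [0.197, -0.54, 0.231] pointing down, gripper open.
Joint ranges: [-2.89, 2.89], [-0.75, 2.08], [0.22, 2.7], [-1.18, 4.32], [0.11, 2.71], [-2.7, 2.7]. Speed limits (rad/s): [2.57, 2.57, 3.14, 3.14, 3.14, 3.14].

INTERFACE

Orientations are given as a unit quaternion [w, x, y, z].
In Python, from rig import manip gives the robot as it stands.
- The arm moves only by the tool carry_out, never from a script. Its argument "series" is a list of rows, each a list of 2 entries, a list of its own where there are three numbers: the shift along the tool's x, y, z in mm, then the turn about the tool's z in degrees. A call has 1 to 10 rows; each row shifts and turns the pose as measured when the row begins, along the tool's axes as they then stand; what a row does not reach is not made up. A row lasts 1/12 s, in which the tool goes at most 41.7 mm and 7.16 degrees, less where a joint would pass 70% of its speed; a pose out of reach is approached as far as the arm can. A call is refused whole if a number of a shift passes 41.7 or a number of a turn 7.16, either way. A call with a gripper value outside its range is refused whole. "fingers" is the finger opening in mm, from 0 to 85.4, set as the call begins (left out, the last holds). The fingers move at their own pace and stop on an object; "squeeze" is the grip in N (left out, the last holds). Time passes only in rows, so rows that do not move let the fingers close. It gives the time, the measured TCP pose, the force and the opening at its end, in the units of the state.
- manip.get_state(): the state, without advancing time (a new reading comes with each control period).
- manip.get_image(name): name is "scene" or "side" or "wrist"; returns a dict with "frame" (384x512x3 uint8, blue, green, red), "K" (3x3 intrinsics, pixels), "rvec" (rotation vector, rad) and "tvec" (3), from world to camera coordinates, as OpenCV has them; the wrist camera has in their place "mount" (4x4, takes a point from camera to tool coordinates, whose origin is the TCP and whose axes are the tool frame's). Camera axes: x right, y down, z forward; pixel columns grow to the right and rows downward; lengths in m; the calibration is good to about 2 mm. A picture is of the moment at which its call begins: read the wrist's pose just before it. There is no depth.
- manip.sign_off(): hands the job in, once; it reports no verdict.
The state is a dict: "clock": time; "qpos": joint angles; "qd": joint speeds; "effort": joint torques, N m; "position": TCP position; "ee_rot": TCP orientation; "contact_force": force on the tool from outside, world axes, zero at the start; "moment": the same for the moment, N m; "width": finger opening in m.
Only numpy, scipy, OpenCV 4.12 (cv2) and the standard library are available. Lean on these libraries where they do the work, as an engineer would, in place of code of your own. Each camera call takes 0.05 s, during which the arm holds its last target. There are 200 camera calls.

TASK

A motor end cap is stuck tight on the spindle of one of the two grey pull-off stands. Take the pry bar, set it over that stand's fulcrum with its toe under the end cap, and lever the cap up until it stands at least 8 mm clear of its shoulder; then let go of the bar, which may stay where it is. Do not touch the cap with the gripper, and leave the bearing on the other stand, the screwdriver and the stack of spare caps alone.

Things in the scene. Friction and masses are not known exactly. Their poses are not given: they have to be found in the camera images.
- pry_bar_grip (a point): Centre of the pry bar's thick dark steel handle (92 mm long, 24 wide, 18 high), half-way up, 9 mm above the flat underside that handle and blade share. x points along the bar to the toe, y across, z up. The tail end lies 46 mm behind (-x). Whole bar 209 mm, 0.25 kg; its centre of mass is about 30 mm ahead (+x). Grasp across y.
- pry_bar_toe (a point): End of the pry bar's flat steel blade (20 mm wide, 6 mm thick, straight square toe), 3 mm above the underside, 163 mm ahead of the handle's centre. Same axes.
- cap_under (a point): Centre of the flat underside of the end cap, on the spindle's axis, z up; 102 mm above the bench at the start. The cap is a thin plated disc 63 mm in diameter and 7 mm high, wider and thinner than the bearing. It sits on the shoulder of a steel column 24 mm thick; under its rim, 12 to 31 mm from the axis, it is open. Either stand may carry it.
- cap (a joint): Height in m of the end cap over its shoulder: 0 seated (start), at most 0.03. It moves only straight up, never tilts, takes about 30 N to move and stays where it is left.
- left_stand: Fixed stand at the left: grey base 155 x 70 x 12 mm; origin on its spindle's axis at bench height, z up. -x points from the spindle to the fulcrum and on to the side from which the bar comes, so the levering bar lies along x, toe to +x. It is the one to use if the end cap is on its spindle.
- right_stand: Fixed stand at the right, the same in shape and axes; to be used if the end cap is on its spindle.
- left_stand_top (a point): Highest point, at mid-width, of the left stand's fulcrum: an upright grey block 14 mm thick (x) and 44 mm wide (y) with a round steel top of 7 mm radius. It is 57 mm from the spindle's axis towards the stand's -x and 90 mm above the bench, so 12 mm below the underside of the seated cap. Axes as the stand.
- right_stand_top (a point): The same point of the right stand's fulcrum.
- bearing (a joint): Height in m of the ball bearing (48 mm in diameter, 9 mm thick, two rings with balls between) over its shoulder on the other stand: 0 at the start, to be left there.
- screwdriver: Bystander: a loose red-handled screwdriver, 205 mm long, handle 28 mm thick, lying nearer to the robot than the pry bar, 7 to 12 cm from it. Origin at its middle at bench height; -y points to its blade.
- spare_stack: Bystander: a loose stack of spare end caps, 64 mm in diameter and 31 mm high, standing on the bench beyond the left stand. Origin at the centre of its underside.

How it is judged:
By the outcome, as a careful person would: the job done as asked, in the order asked, and still so for the second after the job is handed in, with the robot touching nothing.
It also fails if it takes over 48 s, if anything falls off the work surface, if the arm or the gripper's body presses on something with over 40 N, if the wrist force passes 120 N, or if a joint passes its speed limit or range.

## Working session

There is one attempt and no reset: what is moved stays moved. The work goes in short steps, Python scripts to look and compute and a tool call to move; the robot and the scene stay as the last step left them, time stands still between calls to the robot, and variables do not carry over. Pictures are saved under pics/ and viewed, about 8 in all and at most 12, crops included, and the job is handed in when it is done.

Besides the shell and the picture viewer there is one more tool, called as name(argument=value, ...) on one line, values as JSON. carry_out: Moves the arm, as the interface text tells. Its arguments: {"type":"object","properties":{"series":{"type":"array","items":{"type":"array"}},"fingers":{"type":"number"},"squeeze":{"type":"number"}},"required":["series"]}

```bash
mkdir -p pics; python3 - <<'E'
from rig import manip
import cv2,numpy as np,pickle
s=manip.get_state();print({k:np.round(v,3) for k,v in s.items()})
d={}
for n in("scene","side"):
    i=manip.get_image(n);d[n]=i;print(n,i["K"],i["rvec"],i["tvec"])
    cv2.imwrite(f"pics/{n}0.png",cv2.resize(i["frame"],(800,600),interpolation=cv2.INTER_CUBIC))
pickle.dump(d,open("cal.pkl","wb"))
E
```

```text
{'clock': np.float64(0.0), 'qpos': array([-1.342,  0.277,  1.506,  0.   ,  1.361, -0.121]), 'qd': array([ 0.001, -0.001,  0.002,  0.002, -0.002,  0.   ]), 'effort': array([ 0.0000e+00, -4.1677e+01, -2.4581e+01,  0.0000e+00,  1.1000e-02,
        0.0000e+00]), 'position': array([ 0.197, -0.54 ,  0.23 ]), 'ee_rot': array([-0.001,  0.819, -0.573, -0.001]), 'contact_force': array([ 0.518, -0.809,  0.771]), 'moment': array([-0.02 ,  0.005, -0.082]), 'width': np.float64(0.085)}
scene [[394.72175415   0.         264.52298739]
 [  0.         394.72175415 196.10246104]
 [  0.           0.           1.        ]] [ 0.59205843 -2.39158277  1.53781528] [0.54832244 0.11089641 0.99901942]
side [[410.51713627   0.         255.62602749]
 [  0.         410.51713627 186.7362591 ]
 [  0.           0.           1.        ]] [-0.01744209 -2.83413503  1.32168325] [ 0.53317255 -0.06679506  1.3786257 ]
```

View pics/scene0.png

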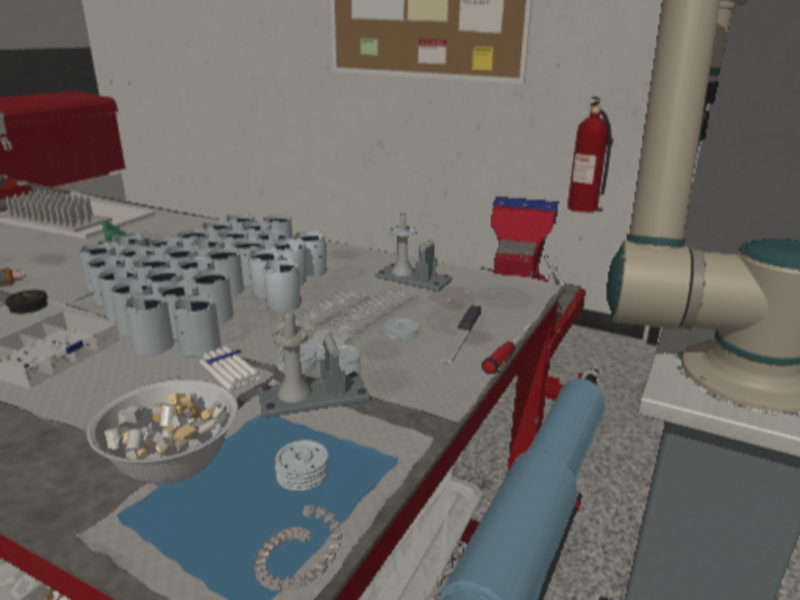

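View pics/side0.png

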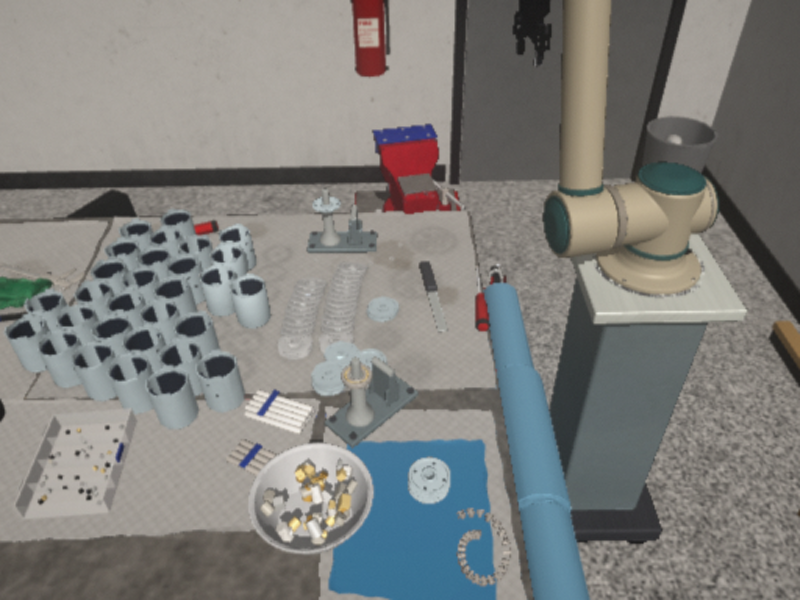

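The scene shows the near (left) stand with the yellowish bearing and the far (right) stand, at scene (405,250) / side (330,220), with the wide plated disc. The pry bar has a dark handle, at scene (468,318) / side (428,275). I'll enlarge this area.

```bash
cat > h.py <<'E'
import pickle,numpy as np,cv2
D=pickle.load(open('cal.pkl','rb'))
def P(n):
    i=D[n];return i["K"]@np.hstack([cv2.Rodrigues(np.array(i["rvec"]))[0],np.array(i["tvec"]).reshape(3,1)])
def tri(a,b):
    X=cv2.triangulatePoints(P("scene"),P("side"),np.array(a,float).reshape(2,1),np.array(b,float).reshape(2,1))[:,0];X=X[:3]/X[3]
    e=[proj("scene",X)-a,proj("side",X)-b];return X,np.round(e,1)
def proj(n,X):
    p=P(n)@np.append(X,1);return p[:2]/p[2]
def onz(n,uv,z):
    M=P(n);A=np.c_[M[:,0],M[:,1],-np.array([uv[0],uv[1],1])];return np.linalg.solve(A,-(M[:,2]*z+M[:,3]))[:2]
E
python3 - <<'E'
from h import *
for n,(u,v) in {"scene":(230,130),"side":(190,115)}.items():
    c=D[n]["frame"][v:v+120,u:u+120]
    D[n+"c"]=cv2.resize(c,(600,600),interpolation=cv2.INTER_CUBIC) 
cv2.imwrite("pics/c1.png",D["scenec"]);cv2.imwrite("pics/c2.png",D["sidec"])
E
```

```text
(no output)
```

View pics/c1.png

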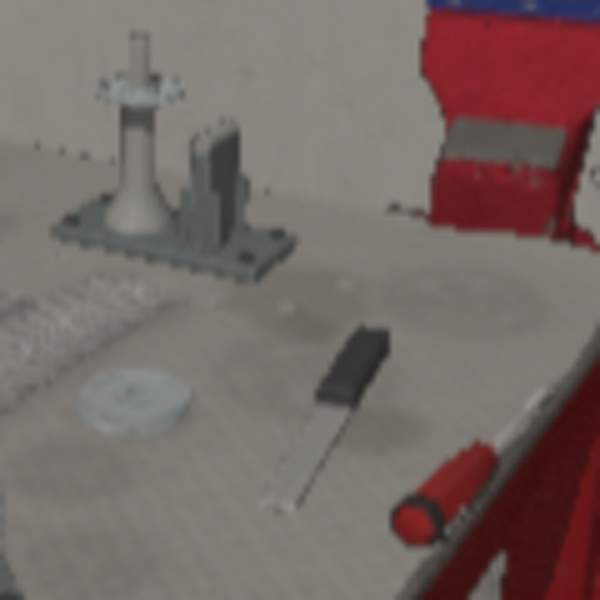

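View pics/c2.png

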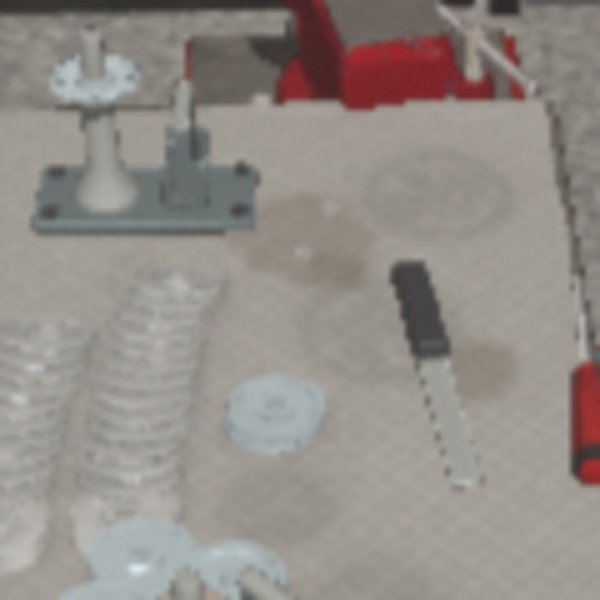

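Right stand carries the cap. Triangulating key points.

```bash
python3 - <<'E'
from h import *
S=lambda u,v:np.array([230+(u+.5)/5-.5,130+(v+.5)/5-.5]);T=lambda u,v:np.array([190+(u+.5)/5-.5,115+(v+.5)/5-.5])
for n,a,b in [("toe",(279,508),(466,484)),("tailtop",(375,330),(407,265)),("fronttop",(335,394),(430,350)),("spindletip",(140,35),(93,32)),("capcentre top",(140,88),(95,76)),("base -x+y cor top",(255,276),(255,224)),("base +x+y",(53,230),(35,224)),("base -x-y",(297,236),(257,166)),("fulc topmid",(217,125),(183,82)),("sd handle end",(418,520),(588,470))]:
    X,e=tri(S(*a),T(*b));print(n,np.round(X*1000),e.tolist())
for n,b in [("-x+y",(255,224)),("+x+y",(35,224)),("-x-y",(257,166)),("+x-y",(45,166))]:print(n,onz("side",T(*b),.012))
for n,b in [("-x+y",(255,274)),("+x+y",(53,230)),("-x-y",(297,236))]:print(n,onz("scene",S(*b),.012))
for n,a,b in [("toe",(279,508),(466,484)),("front",(335,394),(430,350)),("tail",(375,330),(407,265))]:
  z=.006 if n=="toe" else .018
  print(n,onz("scene",S(*a),z),onz("side",T(*b),z))
E
```

```text
toe [452. 205.   1.] [[-0.5, 0.6], [0.3, -0.6]]
tailtop [480.   6.  15.] [[-0.7, 0.7], [0.4, -0.7]]
fronttop [469.  94.  13.] [[-0.6, 0.7], [0.3, -0.7]]
spindletip [686. -78. 146.] [[-0.4, 0.4], [0.2, -0.4]]
capcentre top [688. -84. 108.] [[-0.3, 0.3], [0.2, -0.4]]
base -x+y cor top [584. -49.   9.] [[-0.3, 0.3], [0.2, -0.3]]
base +x+y [736. -52.   9.] [[-0.2, 0.3], [0.1, -0.3]]
base -x-y [ 584. -113.   13.] [[-0.4, 0.5], [0.3, -0.5]]
fulc topmid [632. -93.  93.] [[0.5, -0.6], [-0.3, 0.6]]
sd handle end [379. 204.  12.] [[-1.2, 1.2], [0.6, -1.2]]
-x+y [ 0.58443126 -0.04239604]
+x+y [ 0.73603199 -0.04668488]
-x-y [ 0.58468323 -0.11221026]
+x-y [ 0.7363207  -0.11672556]
-x+y [ 0.58249981 -0.04738888]
+x+y [ 0.73327957 -0.0484173 ]
-x-y [ 0.58546997 -0.12076602]
toe [0.44860977 0.2104303 ] [0.45356346 0.21324854]
front [0.46560878 0.09836159] [0.47048319 0.10306938]
tail [0.47809107 0.007393  ] [0.48206421 0.0146084 ]
```

```bash
cat >> h.py <<'E'
from scipy.spatial.transform import Rotation as R
def plan(xyz,yaw,s,step=38,n=None):
    """rows: turn first, then shift; yaw = world angle of tool x (deg). xyz in m"""
    r=R.from_quat(np.roll(s["ee_rot"],-1)).as_matrix()
    y0=np.degrees(np.arctan2(r[1,0],r[0,0]));dt=-(((yaw-y0)+180)%360-180)
    r2=r@R.from_euler('z',dt,degrees=True).as_matrix()
    d=r2.T@(np.array(xyz)-s["position"])*1000
    print("yaw now %.1f turn %.1f deg (%d rows); then shift in new tool axes"%(y0,dt,np.ceil(abs(dt)/7)),d.round(1),"rows",np.ceil(np.linalg.norm(d)/step), "now", (s["position"]*1000).round(1),"F",np.round(s["contact_force"],1),"w",round(s["width"]*1000,1),"t",round(s["clock"],2))
E
python3 - <<'E'
from h import *
from rig import manip
for n,a,b in [("vise",(525,203),(405,132)),("bluetube",(592,383),(500,290))]:print(n,tri(np.array(a)*.64,np.array(b)*.64))
plan([.472,.066,.30],8,manip.get_state())
E
```

```text
vise (array([ 0.51569181, -0.38238915,  0.12218967]), array([[ 0., -0.],
       [-0.,  0.]]))
bluetube (array([ 0.27404826, -0.16122335, -0.19675087]), array([[-2.8,  2.9],
       [ 1.6, -2.7]]))
yaw now -70.0 turn -78.0 deg (12 rows); then shift in new tool axes [ 356.7 -561.7  -68.6] rows 18.0 now [ 196.9 -539.7  230.5] F [-0.1 -0.1 -0.2] w 85.5 t 0.1
```

carry_out(series=[[[0,0,-10],-7],[[0,0,-10],-7],[[0,0,-10],-7],[[0,0,-10],-7],[[0,0,-10],-7],[[0,0,-10],-7],[[0,0,-10],-7],[[0,0,0],-7],[[0,0,0],-7],[[0,0,0],-7]], fingers=60)

```text
clock: 0.93
position: [0.1963, -0.5368, 0.2978]
ee_rot: [-0.007, 1.0, 0.016, -0.002]
contact_force: [0.6, -1.2, 0.2]
width: 0.0604
```

```bash
python3 - <<'E'
from h import *
from rig import manip
plan([.472,.066,.28],8,manip.get_state())
E
```

```text
yaw now 1.8 turn -6.2 deg (1 rows); then shift in new tool axes [ 357.  -558.2   25.7] rows 18.0 now [ 196.3 -536.8  297.8] F [ 0.6 -1.2  0.2] w 60.4 t 0.93
```

carry_out(series=[[[18,-29,0],-6],[[20,-33,0],0],[[20,-33,0],0],[[20,-33,0],0],[[20,-33,0],0],[[20,-33,0],0],[[20,-33,0],0],[[20,-33,0],0],[[20,-33,0],0],[[20,-33,0],0]])

```text
clock: 1.77
position: [0.3503, -0.1798, 0.2957]
ee_rot: [-0.01, 0.998, 0.065, -0.003]
contact_force: [1.8, 0.0, -1.0]
width: 0.0602
```

```bash
python3 - <<'E'
from h import *
from rig import manip
plan([.472,.066,.28],8,manip.get_state())
E
```

```text
yaw now 7.5 turn -0.5 deg (1 rows); then shift in new tool axes [ 154.8 -226.1   19.6] rows 8.0 now [ 350.3 -179.8  295.7] F [ 1.8  0.  -1. ] w 60.2 t 1.77
```

carry_out(series=[[[22,-33,3],0],[[22,-33,3],0],[[22,-33,3],0],[[22,-33,3],0],[[22,-33,3],0],[[20,-30,3],0],[[14,-20,2],0],[[0,0,0],0]])

```text
clock: 2.43
position: [0.4675, 0.0724, 0.2773]
ee_rot: [-0.011, 0.998, 0.069, -0.003]
contact_force: [0.3, -0.0, -0.1]
width: 0.0601
```

```bash
python3 - <<'E'
from h import *
from rig import manip
s=manip.get_state();i=manip.get_image("wrist");i["s"]=s
plan([.472,.066,.28],8,s);print(i["mount"].round(3),i["K"],s["ee_rot"])
pickle.dump(i,open("w1.pkl","wb"));cv2.imwrite("pics/w1.png",cv2.resize(i["frame"],(800,600),interpolation=cv2.INTER_CUBIC))
E
```

```text
yaw now 7.9 turn -0.1 deg (1 rows); then shift in new tool axes [ 3.6  6.9 -2.9] rows 1.0 now [467.5  72.4 277.3] F [ 0.3 -0.  -0.1] w 60.1 t 2.43
[[ 1.     0.     0.001 -0.   ]
 [-0.     0.961  0.276 -0.071]
 [-0.001 -0.276  0.961 -0.144]
 [ 0.     0.     0.     1.   ]] [[328.83674244   0.         252.29346417]
 [  0.         328.83674244 194.51060521]
 [  0.           0.           1.        ]] [-0.01121638  0.99757171  0.06869123 -0.0025268 ]
```

View pics/w1.png

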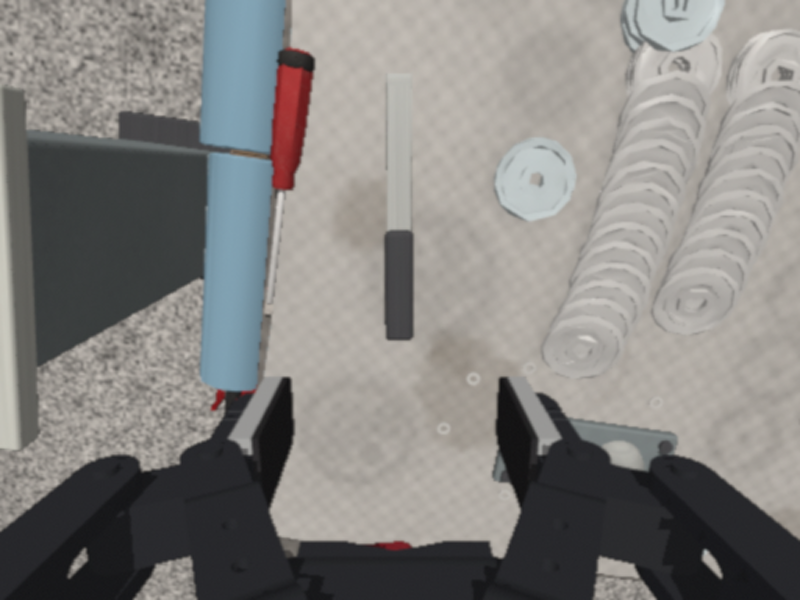

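The wrist view shows the bar almost parallel to the tool's y: tail at (400,338), handle front at (399,232), toe at (399,74).

```bash
cat >> h.py <<'E'
def wz(i,uv8,z):
    "pixel in the 800x600 enlargement -> world at height z"
    uv=(np.array(uv8)+.5)*.64-.5
    r=R.from_quat(np.roll(i["s"]["ee_rot"],-1)).as_matrix();M=np.array(i["mount"])
    o=r@M[:3,3]+i["s"]["position"];d=r@M[:3,:3]@np.linalg.solve(i["K"],np.append(uv,1))
    return o+d*(z-o[2])/d[2]
E
python3 - <<'E'
from h import *
i=pickle.load(open("w1.pkl","rb"))
t=wz(i,(400,337),.018);f=wz(i,(399.5,232),.018);e=wz(i,(399.5,74),.006)
print(t,f,e,np.linalg.norm(f-t),np.linalg.norm(e-t),np.degrees(np.arctan2(*(e-t)[1::-1])))
print("target tcp +12mm",(t+(e-t)/np.linalg.norm(e-t)*.058))
print("stand corners",[wz(i,p,.012).round(3) for p in((505,418),(677,433),(497,478))])
E
```

```text
[0.48046552 0.0065355  0.018     ] [0.46793502 0.09228198 0.018     ] [0.4516916  0.20782567 0.006     ] 0.08665721273666488 0.2036901353847404 98.13517345674492
target tcp +12mm [0.47227226 0.06385212 0.01458305]
stand corners [array([ 0.582, -0.057,  0.012]), array([ 0.735, -0.05 ,  0.012]), array([ 0.587, -0.116,  0.012])]
```

```bash
python3 - <<'E'
from h import *
from rig import manip
plan([.472,.064,.03],8,manip.get_state())
E
```

```text
yaw now 7.9 turn -0.1 deg (1 rows); then shift in new tool axes [  5.8  12.7 247. ] rows 7.0 now [466.5  70.8 277.3] F [-0.7 -0.  -1. ] w 59.7 t 2.48
```

carry_out(series=[[[3,6,20],0],[[3,6,35],0],[[0,0,38],0],[[0,0,38],0],[[0,0,38],0],[[0,0,36],0],[[0,0,24],0],[[0,0,10],0],[[0,0,0],0]])

```text
clock: 3.23
position: [0.4715, 0.0544, 0.0321]
ee_rot: [-0.007, 0.998, 0.067, -0.001]
contact_force: [0.1, 0.0, -0.3]
width: 0.06
```

```bash
python3 - <<'E'
from h import *
from rig import manip
s=manip.get_state();plan([.472,.064,.004],8,s)
i=manip.get_image("wrist");i["s"]=s
pickle.dump(i,open("w2.pkl","wb"));cv2.imwrite("pics/w2.png",i["frame"])
E
```

```text
yaw now 7.7 turn -0.3 deg (1 rows); then shift in new tool axes [ 1.8 -9.  28.2] rows 1.0 now [471.5  54.4  32.1] F [ 0.1  0.  -0.3] w 60.0 t 3.23
```

View pics/w2.png

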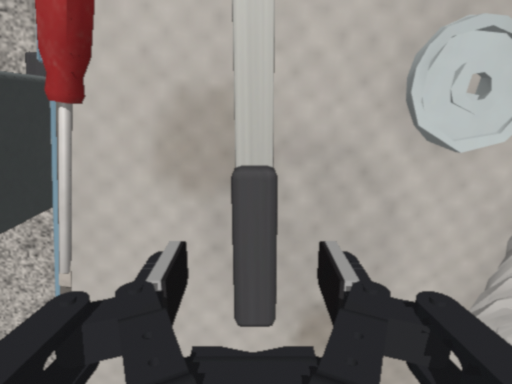

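```bash
python3 - <<'E'
from h import *
i=pickle.load(open("w2.pkl","rb"))
c=lambda u,v:((u+.5)/.64-.5,(v+.5)/.64-.5)
t=wz(i,c(254.5,323),.018);f=wz(i,c(254.5,168),.018);print(t,f,np.linalg.norm(t-f),np.degrees(np.arctan2(*(f-t)[1::-1])),"mid",(t+f)/2)
E
```

```text
[0.47933162 0.00602148 0.018     ] [0.46740607 0.09314128 0.018     ] 0.08793223947804352 97.79458965305415 mid [0.47336884 0.04958138 0.018     ]
```

carry_out(series=[[[1,-9,14],0],[[0,0,12],0],[[0,0,2],0],[[0,0,0],0]])

```text
clock: 3.62
position: [0.475, 0.0609, 0.0086]
ee_rot: [-0.006, 0.998, 0.065, 0.004]
contact_force: [-0.5, 0.9, 0.4]
width: 0.06
```

carry_out(series=[[[0,0,0],0],[[0,0,0],0],[[0,0,0],0],[[0,0,0],0],[[0,0,0],0],[[0,0,0],0],[[0,0,0],0],[[0,0,0],0]], fingers=10, squeeze=80)

```text
clock: 4.28
position: [0.4768, 0.0598, 0.0128]
ee_rot: [-0.005, 0.998, 0.065, 0.007]
contact_force: [0.3, -0.2, -2.2]
width: 0.0208
```

```bash
python3 - <<'E'
from h import *
from rig import manip
s=manip.get_state();plan([.472,.064,.004],8,s)
i=manip.get_image("wrist");i["s"]=s
plan([.472,.064,.004],8,manip.get_state())
cv2.imwrite("pics/w3.png",i["frame"])
E
```

```text
yaw now 7.4 turn -0.6 deg (1 rows); then shift in new tool axes [-4.3 -4.8  8.8] rows 1.0 now [476.8  59.8  12.8] F [ 0.3 -0.2 -2.2] w 20.8 t 4.28
yaw now 7.4 turn -0.6 deg (1 rows); then shift in new tool axes [-4.2 -4.8  8.7] rows 1.0 now [476.8  59.8  12.8] F [-0.2 -0.1 -3.2] w 20.8 t 4.33
```

View pics/w3.png

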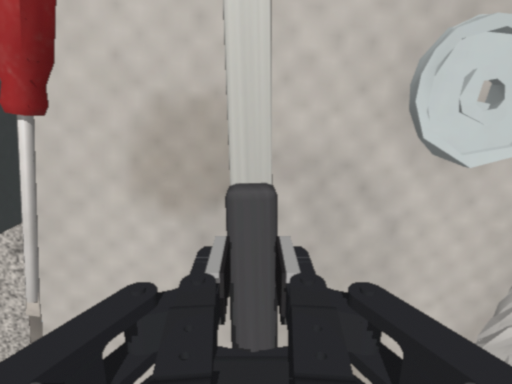

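Bar is gripped (wrist force ≈ its weight). Lift, then turn 98°.

carry_out(series=[[[0,0,-10],0],[[0,0,-20],0],[[0,0,-25],0],[[0,0,-25],0],[[0,0,-25],0],[[0,0,-25],0],[[0,0,-20],3],[[0,0,-10],5],[[0,0,0],7],[[0,0,0],7]])

```text
clock: 5.17
position: [0.4722, 0.0581, 0.1773]
ee_rot: [-0.006, 0.991, -0.133, 0.001]
contact_force: [0.3, 1.5, -3.1]
width: 0.0209
```

carry_out(series=[[[0,0,0],7],[[0,0,0],7],[[0,0,0],7],[[0,0,0],7],[[0,0,0],7],[[0,0,0],7],[[0,0,0],7],[[0,0,0],7],[[0,0,0],7],[[0,0,0],7]])

```text
clock: 6.0
position: [0.4683, 0.0586, 0.1743]
ee_rot: [-0.003, 0.726, -0.688, -0.005]
contact_force: [-0.1, -0.6, -2.9]
width: 0.0208
```

```bash
python3 - <<'E'
from h import *
from rig import manip
s=manip.get_state();plan([.45,-.081,.17],-90,s);print(s["ee_rot"],s["qpos"])
E
```

```text
yaw now -86.9 turn 3.1 deg (1 rows); then shift in new tool axes [139.6  18.3   2.8] rows 4.0 now [468.3  58.6 174.3] F [-0.1 -0.6 -2.9] w 20.8 t 6.0
[-0.00276114  0.72610034 -0.68756229 -0.00536449] [-0.03191623  0.16459757  1.80512052  0.01219014  1.17625595  1.47966092]
```

carry_out(series=[[[20,2,0],3],[[30,2,0],0],[[30,2,0],0],[[30,2,2],0],[[20,0,2],0],[[8,0,2],0],[[0,0,0],0],[[0,0,0],0]])

```text
clock: 6.67
position: [0.4584, -0.0822, 0.1631]
ee_rot: [0.002, -0.706, 0.708, 0.009]
contact_force: [-0.4, -1.1, -3.3]
width: 0.0211
```

```bash
python3 - <<'E'
from h import *
from rig import manip
s=manip.get_state();i=manip.get_image("wrist");i["s"]=s
plan([.46,-.081,.15],-90,s);print(s["ee_rot"])
j=manip.get_image("side");k=manip.get_image("scene")
pickle.dump((i,j,k),open("w4.pkl","wb"))
a=cv2.resize(i["frame"],(533,400),interpolation=cv2.INTER_AREA)
a=cv2.resize(i["frame"],(800,600),interpolation=cv2.INTER_CUBIC)
cv2.imwrite("pics/w4.png",a)
b=cv2.resize(j["frame"][110:185,170:270],(400,300),interpolation=cv2.INTER_CUBIC)
c=cv2.resize(k["frame"][125:200,230:330],(400,300),interpolation=cv2.INTER_CUBIC)
cv2.imwrite("pics/sd4.png",np.hstack([b,c]))
E
```

```text
yaw now -90.1 turn -0.1 deg (1 rows); then shift in new tool axes [-1.  -1.8 13.1] rows 1.0 now [458.4 -82.2 163.1] F [-0.4 -1.1 -3.3] w 21.1 t 6.67
[ 0.00205785 -0.70625566  0.70790073  0.00867574]
```

View pics/w4.png

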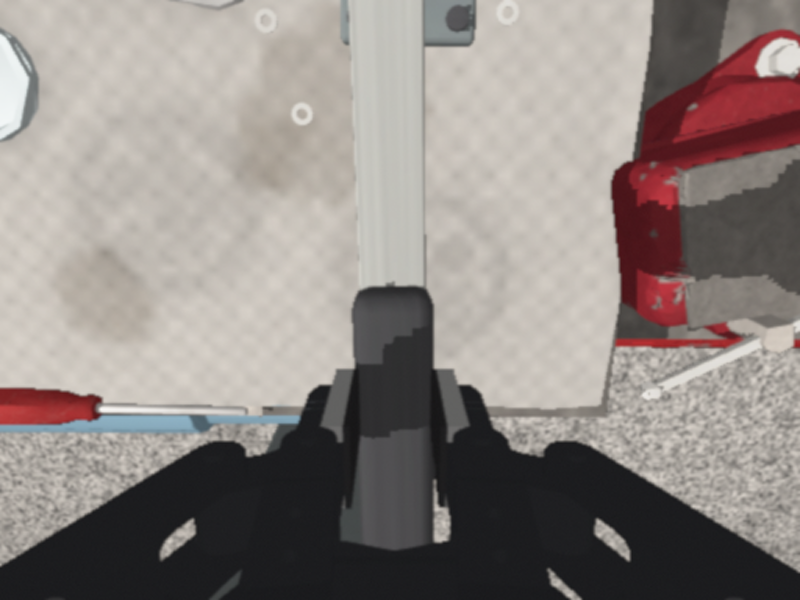

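View pics/sd4.png

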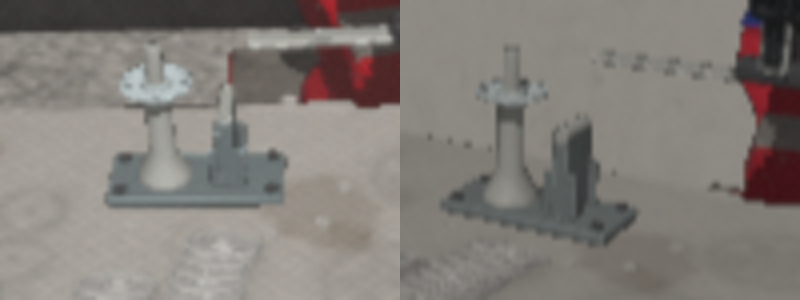

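```bash
python3 - <<'E'
from h import *
A=lambda u,v:np.array([170+(u+.5)/4-.5,110+(v+.5)/4-.5]);B=lambda u,v:np.array([230+(u+.5)/4-.5,125+(v+.5)/4-.5])
for n,a,b in [("toe",(249,40),(195,57)),("tip",(153,42),(112,46)),("fulc",(228,86),(173,121))]:
    X,e=tri(B(*b),A(*a));print(n,(X*1000).round(1),e.tolist())
def ony(n,uv,y):
    M=P(n);Q=np.c_[M[:,0],M[:,2],-np.array([*uv,1])];s=np.linalg.solve(Q,-(M[:,1]*y+M[:,3]));return s[:2].round(4)
y=-.072
print("side blade near-face mid",ony("side",A(249,41),y),ony("side",A(385,37),y))
print("scene",ony("scene",B(195,57),y),ony("scene",B(335,74),y))
# predicted pixels of fulcrum ridge ends & cap
for p in [(.631,-.059,.09),(.631,-.103,.09),(.688,-.081,.146),(.688,-.081,.109)]:
    print(p,((proj("side",p)-[170,110])*4).round(),((proj("scene",p)-[230,125])*4).round()+[400,0])
E
```

```text
toe [607.5 -71.2 152.7] [[-0.2, 0.2], [0.1, -0.2]]
tip [687.1 -81.5 146.8] [[-0.3, 0.3], [0.2, -0.3]]
fulc [631.1 -90.1  93.4] [[0.7, -0.7], [-0.4, 0.8]]
side blade near-face mid [0.608  0.1506] [0.4968 0.1521]
scene [0.6073 0.1531] [0.4907 0.1576]
(0.631, -0.059, 0.09) [223. 111.] [557. 131.]
(0.631, -0.103, 0.09) [226.  83.] [581. 116.]
(0.688, -0.081, 0.146) [151.  40.] [508.  47.]
(0.688, -0.081, 0.109) [155.  79.] [508.  90.]
```

```bash
python3 - <<'E'
from h import *
from rig import manip
s=manip.get_state();plan([.498,-.0815,.16],-90,s);plan([.498,-.0815,.112],-90,s)
E
```

```text
yaw now -90.0 turn -0.0 deg (1 rows); then shift in new tool axes [  0.2 -39.5   3. ] rows 2.0 now [458.5 -81.3 163.3] F [-0.2  0.2 -2.9] w 20.7 t 6.82
yaw now -90.0 turn -0.0 deg (1 rows); then shift in new tool axes [  0.9 -39.9  51. ] rows 2.0 now [458.5 -81.3 163.3] F [-0.2  0.2 -2.9] w 20.7 t 6.82
```

carry_out(series=[[[0,-15,0],0],[[0,-15,0],0],[[0,-9,0],0],[[0,0,0],0],[[0,0,15],0],[[0,0,15],0],[[0,0,10],0],[[0,0,0],0]])

```text
clock: 7.48
position: [0.4977, -0.0727, 0.1232]
ee_rot: [-0.003, 0.711, -0.703, -0.009]
contact_force: [-0.5, -0.2, -3.5]
width: 0.021
```

```bash
python3 - <<'E'
from h import *
from rig import manip
s=manip.get_state();plan([.498,-.0815,.105],-90,s)
E
```

```text
yaw now -89.4 turn 0.6 deg (1 rows); then shift in new tool axes [ 9.1 -0.5 18.1] rows 1.0 now [497.7 -72.7 123.2] F [-0.5 -0.2 -3.5] w 21.0 t 7.48
```

carry_out(series=[[[5,0,2],0.6],[[4,0,4],0],[[0,0,4],0],[[0,0,2],0],[[0,0,0],0]])

```text
clock: 7.9
position: [0.4972, -0.0816, 0.1117]
ee_rot: [-0.003, 0.707, -0.707, -0.009]
contact_force: [0.3, -0.6, -3.0]
width: 0.0209
```

```bash
python3 - <<'E'
from h import *
from rig import manip
s=manip.get_state();plan([.498,-.0815,.103],-90,s)
E
```

```text
yaw now -89.9 turn 0.1 deg (1 rows); then shift in new tool axes [ 0.  -0.9  8.7] rows 1.0 now [497.2 -81.6 111.7] F [ 0.3 -0.6 -3. ] w 20.9 t 7.9
```

carry_out(series=[[[0,0,3],0],[[0,0,3],0],[[0,0,1],0],[[0,0,0],0]])

```text
clock: 8.23
position: [0.4977, -0.0818, 0.1048]
ee_rot: [-0.003, 0.707, -0.707, -0.008]
contact_force: [0.8, -0.7, -2.7]
width: 0.0212
```

```bash
python3 - <<'E'
from h import *
from rig import manip
s=manip.get_state();plan([.498,-.0815,.103],-90,s);print(s["moment"])
j=manip.get_image("side");k=manip.get_image("scene")
b=cv2.resize(j["frame"][110:160,190:256],(400,303),interpolation=cv2.INTER_CUBIC)
c=cv2.resize(k["frame"][125:175,240:306],(400,303),interpolation=cv2.INTER_CUBIC)
cv2.imwrite("pics/sd5.png",np.hstack([b,c]))
E
```

```text
yaw now -90.0 turn 0.0 deg (1 rows); then shift in new tool axes [-0.3 -0.3  1.8] rows 1.0 now [497.7 -81.8 104.8] F [ 0.8 -0.7 -2.7] w 21.2 t 8.23
[-0.03283055  0.02758887 -0.01261179]
```

View pics/sd5.png

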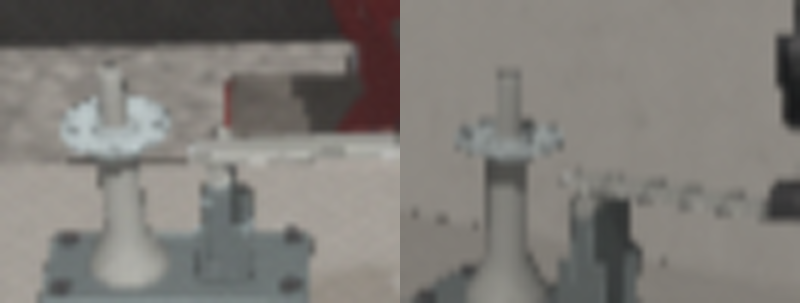

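```bash
python3 - <<'E'
from h import *
k=6.06
A=lambda u,v:np.array([190+(u+.5)/k-.5,110+(v+.5)/k-.5]);B=lambda u,v:np.array([240+(u+.5)/k-.5,125+(v+.5)/k-.5])
print((tri(B(165,182),A(190,152))[0]*1000).round(1))
E
```

```text
[647.9 -74.1  93.3]
```

carry_out(series=[[[0,0,1.5],0],[[0,0,1],0],[[0,0,0],0]])

```text
clock: 8.58
position: [0.4981, -0.0819, 0.1028]
ee_rot: [-0.004, 0.707, -0.707, -0.007]
contact_force: [0.6, 0.1, -1.9]
width: 0.021
```

carry_out(series=[[[0,-5,0],0],[[0,-5,0],0],[[0,-3,0],0],[[0,0,0],0]])

```text
clock: 8.92
position: [0.5127, -0.0819, 0.1031]
ee_rot: [-0.004, 0.707, -0.707, -0.007]
contact_force: [-0.9, -1.2, -2.6]
width: 0.0206
```

```bash
python3 - <<'E'
from h import *
from rig import manip
s=manip.get_state();plan([.522,-.0815,.103],-90,s)
E
```

```text
yaw now -90.0 turn 0.0 deg (1 rows); then shift in new tool axes [-0.4 -9.3  0.1] rows 1.0 now [512.7 -81.9 103.1] F [-0.9 -1.2 -2.6] w 20.6 t 8.92
```

carry_out(series=[[[0,-5,0],0],[[0,-4,0],0],[[0,0,0],0],[[0,0,4],0],[[0,0,4],0],[[0,0,4],0],[[0,0,0],0]], squeeze=60)

```text
clock: 9.5
position: [0.5238, -0.0827, 0.0913]
ee_rot: [-0.004, 0.707, -0.707, -0.005]
contact_force: [-1.8, -1.5, 3.6]
width: 0.0209
```

```bash
python3 - <<'E'
from h import *
from rig import manip
s=manip.get_state();plan([.522,-.0815,.09],-90,s)
E
```

```text
yaw now -89.9 turn 0.1 deg (1 rows); then shift in new tool axes [-1.1  1.8  1.4] rows 1.0 now [523.8 -82.7  91.3] F [-1.8 -1.5  3.6] w 20.9 t 9.5
```

carry_out(series=[[[-0.5,0,4],0],[[0,-0.5,4],0],[[0,-0.5,4],0],[[0,0,0],0]])

```text
clock: 9.83
position: [0.5231, -0.0826, 0.0822]
ee_rot: [0.003, -0.707, 0.708, 0.005]
contact_force: [-1.5, -0.5, 7.8]
width: 0.0208
```

carry_out(series=[[[-0.5,-0.5,4],0],[[0,-1,4],0],[[0,-1,4],0],[[0,0,0],0]])

```text
clock: 10.17
position: [0.5222, -0.083, 0.0759]
ee_rot: [0.001, -0.706, 0.708, 0.006]
contact_force: [-3.2, -0.6, 6.7]
width: 0.0209
```

carry_out(series=[[[-0.5,-1,6],0],[[0,-2,6],0],[[0,-2,6],0],[[0,-1,3],0]])

```text
clock: 10.5
position: [0.5223, -0.0833, 0.0604]
ee_rot: [-0.003, -0.705, 0.709, 0.008]
contact_force: [-4.7, -1.6, 17.1]
width: 0.0207
```

```bash
python3 - <<'E'
from h import *
from rig import manip
s=manip.get_state();plan([.53,-.0815,.06],-90,s);print(s["ee_rot"])
j=manip.get_image("side");k=manip.get_image("scene")
b=cv2.resize(j["frame"][110:160,190:256],(400,303),interpolation=cv2.INTER_CUBIC)
c=cv2.resize(k["frame"][125:175,240:306],(400,303),interpolation=cv2.INTER_CUBIC)
cv2.imwrite("pics/sd6.png",np.hstack([b,c]))
E
```

```text
yaw now -90.3 turn -0.3 deg (1 rows); then shift in new tool axes [-1.8 -7.7  0.3] rows 1.0 now [522.3 -83.3  60.4] F [-4.7 -1.6 17.1] w 20.7 t 10.5
[-0.0025566  -0.70518518  0.70897582  0.00778516]
```

View pics/sd6.png

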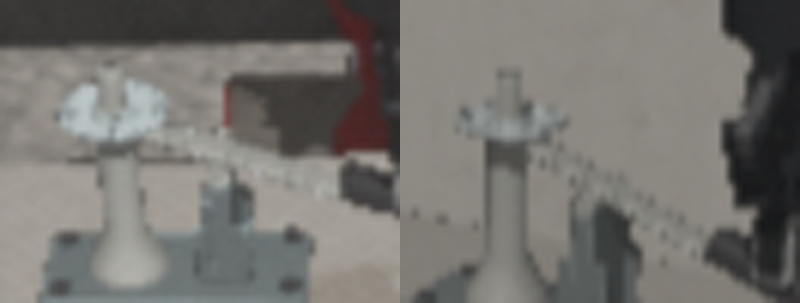

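carry_out(series=[[[0,-1,5],0],[[0,-2,5],0],[[0,-1,4],0],[[0,0,0],0]])

```text
clock: 10.93
position: [0.5217, -0.0824, 0.0516]
ee_rot: [-0.004, -0.706, 0.708, 0.01]
contact_force: [-2.0, 4.4, 7.0]
width: 0.0207
```

```bash
cat > lift.py <<'E'
from h import *
from rig import manip
s=manip.get_state();plan([.53,-.0815,.06],-90,s)
# cap shift: match disc template from the first pictures, disc only (left/right rim clear of spindle)
for n in("side","scene"):
    f=manip.get_image(n)["frame"];c0=proj(n,(.688,-.081,.1055))
    u,v=np.round(c0).astype(int);big=lambda im:cv2.resize(im[v-26:v+16,u-16:u+12],None,fx=8,fy=8,interpolation=cv2.INTER_CUBIC)
    a,b=big(D[n]["frame"]),big(f)
    t=a[20*8:33*8, 5*8:27*8]
    r=cv2.matchTemplate(b,t,cv2.TM_CCOEFF_NORMED);_,sc,_,l=cv2.minMaxLoc(r)
    dv=(l[1]-160)/8;px=(proj(n,(.688,-.081,.1155))-c0)[1]/10
    print(n,"score",round(sc,2),"du,dv px",(l[0]-40)/8,dv,"lift mm",round(dv/px,1))
E
python3 lift.py
```

```text
yaw now -90.2 turn -0.2 deg (1 rows); then shift in new tool axes [-0.9 -8.2 -8.5] rows 1.0 now [521.7 -82.4  51.6] F [-2.   4.4  7. ] w 20.7 t 10.93
side score 0.88 du,dv px -0.25 -3.375 lift mm 13.2
scene score 0.87 du,dv px 0.125 -4.0 lift mm 13.7
```

Lift is about 13 mm in both views. Releasing.

carry_out(series=[[[0,0,0],0],[[0,0,0],0],[[0,0,0],0],[[0,0,0],0],[[0,0,0],0],[[0,0,0],0]], fingers=60)

```text
clock: 11.53
position: [0.5221, -0.0812, 0.0502]
ee_rot: [-0.004, -0.706, 0.708, 0.011]
contact_force: [-0.4, 0.4, -0.1]
width: 0.0598
```

carry_out(series=[[[0,0,-10],0],[[0,0,-20],0],[[0,0,-25],0],[[0,0,-25],0],[[0,0,-25],0],[[0,0,-25],0],[[0,15,-15],0],[[0,15,-10],0],[[0,0,0],0],[[0,0,0],0]])

```text
clock: 12.37
position: [0.4958, -0.0833, 0.218]
ee_rot: [-0.003, -0.706, 0.708, 0.009]
contact_force: [0.6, 0.1, -0.1]
width: 0.0601
```

```bash
python3 lift.py; python3 - <<'E'
from h import *
from rig import manip
j=manip.get_image("side");k=manip.get_image("scene")
b=cv2.resize(j["frame"][105:185,180:270],(400,356),interpolation=cv2.INTER_CUBIC)
c=cv2.resize(k["frame"][120:200,235:325],(400,356),interpolation=cv2.INTER_CUBIC)
cv2.imwrite("pics/sd7.png",np.hstack([b,c]))
E
```

```text
yaw now -90.2 turn -0.2 deg (1 rows); then shift in new tool axes [ -0.3 -36.8 157.4] rows 5.0 now [495.8 -83.3 218. ] F [ 0.6  0.1 -0.1] w 60.1 t 12.37
side score 0.88 du,dv px -0.25 -3.5 lift mm 13.7
scene score 0.88 du,dv px 0.0 -4.0 lift mm 13.7
```

View pics/sd7.png

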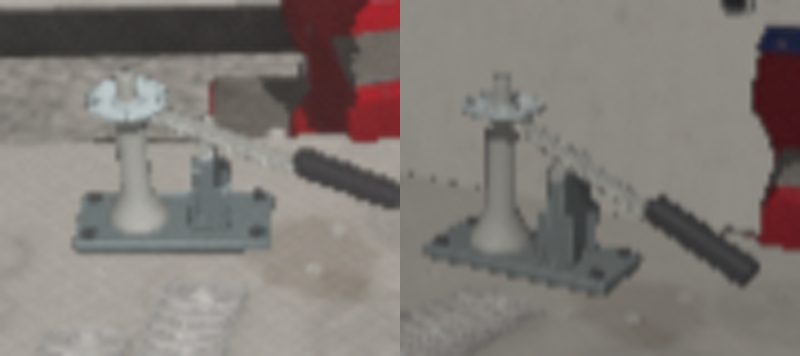

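The cap stands high on its spindle. The bar rests over the fulcrum with its toe under the cap, and the gripper is clear. Handing in.

```bash
python3 -c "
from rig import manip
print(manip.sign_off())"
```

```text
the job is handed in; nothing more can be done
None
```

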